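Hook down the green hatch of the bit cupboards

ROBOT

A 6-joint arm with a two-finger parallel gripper is mounted at the origin on the work surface. World frame = base frame: x ahead of the robot, y to its left, z up, the work surface at z = 0. Lengths are in mm, angles in rad, forces in N, time in s.
With the tool pointing down it reaches from about 350 to 775 mm from the base axis. Payload 7.3 kg.
Tool frame: the origin (TCP) lies at the very end of the fingers, on their centre line; the grasp point (between the pads) lies 19 mm behind it; x points along the fingers, y is the direction in which the jaws open and shut, and the axes are right-handed (so a half turn about x gives the same grasp; the last joint's range is limited). The gripper opens to 92 mm and grips with 3 to 60 N. Pads are 19 mm wide; open, the fingers measure 130 mm over their backs; the gripper's body (75 mm by 190 mm) begins 47 mm behind the grasp point.
Start: joints at [1.067, 0.342, 1.524, -0, 1.275, -0.146], TCP at [183.849, 491.777, 226.741] pointing down, gripper open.
Joint ranges: [-2.53, 2.53], [-0.77, 2.02], [0.04, 2.7], [-1, 4.14], [0.28, 2.66], [-3.11, 3.11]. Speed limits (rad/s): [2.57, 2.57, 3.14, 3.14, 3.14, 3.14].

INTERFACE

Orientations are given as [roll, pitch, yaw] about the fixed x, y, z axes, in that order (R = Rz(yaw) Ry(pitch) Rx(roll)).
In Python, from plant import bot gives the robot as it stands.
- The arm moves only by the tool step_arm, never from a script. Its argument "targets" is a list that holds one entry, the list of rows, each a list of 4 numbers: the shift along the tool's x, y, z in m, then the turn about the tool's x in degrees. A call has exactly 5 rows; each row is the pose to reach, as a shift and turn from the pose measured when the call began, along the tool's axes at that moment; what a row does not reach only later rows make up. A row lasts 1/12 s, in which the tool goes at most 41.7 mm and 7.16 degrees, less where a joint would pass 70% of its speed; a pose out of reach is approached as far as the arm can. A call with a gripper value outside its range is refused whole. "jaw" is the closure, from 0 (fully open) to 1 (shut), set as the call begins (left out, the last holds). The fingers move at their own pace and stop on an object; the grip force is fixed at half the most. Time passes only in rows, so rows that repeat a pose let the fingers close, or fill a call up. It gives the time, the measured TCP pose, the force and the opening at its end, in the units of the state.
- bot.get_obs(): the state, without advancing time (a new reading comes with each control period).
- bot.capture(name): name is "scene" or "top"; returns a dict with "color" (400x640x3 uint8, red, green, blue), "depth" (400x640 float32, mm along the optical axis (not along the pixel's ray), 0 where there is no reading), "fov_y" (degrees; the focal length in pixels is half the picture's height over the tangent of half this angle, whatever the lens; pixels are square), "cx", "cy" (the principal point, pixels), "dist_coeffs" ([k1, k2, p1, p2, k3] as OpenCV has them; the pictures are not rectified), "rvec" (rotation vector, rad) and "tvec" (3), from world to camera coordinates, as OpenCV has them. Camera axes: x right, y down, z forward; pixel columns grow to the right and rows downward; lengths in mm; the calibration is good to about 2 mm. A picture is of the moment at which its call begins.
- bot.close_job(): hands the job in, once; it reports no verdict.
The state is a dict: "time": time; "joint_positions": joint angles; "dq": joint speeds; "tau": joint torques, N m; "tool_pos": TCP position; "tcp_rot": TCP orientation; "contact_force": force on the tool from outside, world axes, zero at the start; "moment": the same for the moment, N m; "grip_width": finger opening in mm.
Only numpy, scipy, OpenCV 4.12 (cv2) and the standard library are available. Lean on these libraries where they do the work, as an engineer would, in place of code of your own. Each camera call takes 0.05 s, during which the arm holds its last target. There are 200 camera calls.

TASK

Take the pole with the bent steel hook from the rack, drop its hook into the ring eye on the green flap of the cupboards and pull the flap over so that it swings all the way down. Then unhook the pole and lay it back in its place on the rack. Leave the blue flap shut.

Things in the scene. Friction and masses are not known exactly. Their poses are not given: they have to be found in the camera images.
- hook_pole: Dark wooden stick 260 mm long, 22 wide, 24 high, 0.13 kg, steel hook at one end, lying level, hook down, on two rack bearers 80 mm above the table, 70 mm either side of its middle (fingers fit between, rack board 12 mm thick); bay 105 mm wide, 14 mm lips. 130 mm beside it (either side) a like pole, straight, red knob. Origin: middle of its underside, by its centre of mass. x to the hook, z up.
- hook_tip (a point): Lowest point of the hook, an 8 mm round steel rod that leaves the stick's end along the pole's +x at mid height, then bends straight down: the upright part is 155 mm ahead of the pole's origin (25 mm beyond the stick's end) and its round tip lies 54 mm below the stick's underside. Axes as the pole's.
- green_eye (a point): Centre of the steel ring on the green flap's front: 36 mm inside, 6 mm wire, level and 256 mm above the table when shut; the hook enters from above. Axes turn with the flap: z up along the flap (ring axis), x into the cupboard (pull to -x), y along the hinge. Here the hinge line is at x = +24, z = -140 mm, the flap's front face at x = +24 mm, its top edge at z = +14 mm.
- green_flap (a joint): Green flap's angle, rad: 0 shut, upright; 1.57 fully down, level, at its stop (starts 0 to 0.1). 156 mm wide, 154 high, 12 thick, 0.3 kg, hinged at its lower edge 116 mm above the table; swings out and down. Stiff damped hinge: 2 to 3 N at the eye pulls it; stays put up to about 0.2 rad; from 0.35 rad on it sinks by its own weight, in about 5 s.
- blue_flap (a joint): Angle of the blue flap in rad, 0 shut (starts 0 to 0.1): the same cupboard, flap and eye in blue, right beside the green one, 170 mm from middle to middle; which of the two stands left varies.

How it is judged:
By the outcome, as a careful person would: the job done as asked, in the order asked, and still so for the second after the job is handed in, with the robot touching nothing.
It also fails if it takes over 48 s, if anything falls off the work surface, if the arm or the gripper's body presses on something with over 40 N, if the wrist force passes 120 N, or if a joint passes its speed limit or range.

## Working session

There is one attempt and no reset: what is moved stays moved. The work goes in short steps, Python scripts to look and compute and a tool call to move; the robot and the scene stay as the last step left them, time stands still between calls to the robot, and variables do not carry over. Pictures are saved under pics/ and viewed, about 8 in all and at most 12, crops included, and the job is handed in when it is done.

Besides the shell and the picture viewer there is one more tool, called after ">>>" as name(argument=value, ...) on one line, values as JSON. step_arm: Moves the arm, as the interface text tells. Its arguments: {"type":"object","properties":{"targets":{"type":"array","items":{"type":"array","items":{"type":"array","items":{"type":"number"}}}},"jaw":{"type":"number"}},"required":["targets"]}

```bash
mkdir -p pics; ls; cat > h.py <<'E'
import numpy as np, cv2
from plant import bot
from scipy.spatial.transform import Rotation as R
def cap(n,save=None):
    c=bot.capture(n)
    if save: cv2.imwrite('pics/'+save+'.png',c['color'][:,:,::-1])
    f=200/np.tan(np.radians(c['fov_y'])/2)
    c['K']=np.array([[f,0,c['cx']],[0,f,c['cy']],[0,0,1]]);c['d']=np.array(c['dist_coeffs'],float)
    c['R']=cv2.Rodrigues(np.array(c['rvec'],float))[0];c['t']=np.array(c['tvec'],float).reshape(3)
    return c
def rays(c,uv):
    p=cv2.undistortPoints(np.array(uv,float).reshape(-1,1,2),c['K'],c['d']).reshape(-1,2)
    return -c['R'].T@c['t'], np.c_[p,np.ones(len(p))]@c['R']
def onz(c,uv,z):
    o,d=rays(c,uv); return o+d*((z-o[2])/d[:,2])[:,None]
def pts(c):  # per-pixel world points from depth
    v,u=np.mgrid[0:400,0:640]; o,d=rays(c,np.c_[u.ravel(),v.ravel()])
    P=o+d*c['depth'].reshape(-1,1); P[c['depth'].ravel()==0]=np.nan
    return P.reshape(400,640,3)
def proj(c,P): return cv2.projectPoints(np.array(P,float).reshape(-1,1,3),c['R'],c['t'],c['K'],c['d'])[0].reshape(-1,2)
E
python3 - <<'E'
from h import *
for n in('scene','top'):
    c=cap(n,n+'1'); print(n,c['fov_y'],-c['R'].T@c['t'],c['R'][2],c['d'])
    np.savez('pics/'+n+'1.npz',color=c['color'],P=pts(c))
print(bot.get_obs())
E
```

```text
pics
scene 55.88758036370874 [994.04161668 126.72561483 756.83762136] [-0.64197901 -0.06981163 -0.76353736] [-0.02430091  0.          0.          0.          0.        ]
top 55.74305144095476 [ 313.56877868   50.76561392 1087.66374845] [ 0.21365099 -0.00695487 -0.9768853 ] [-0.00553517  0.          0.          0.          0.        ]
{'time': 0.1, 'joint_positions': array([ 1.06700592e+00,  3.42637776e-01,  1.52490935e+00, -4.12706128e-05,
        1.27540382e+00, -1.45996090e-01]), 'dq': array([ 0.00113234, -0.00122455, -0.00220352,  0.00076633, -0.0001836 ,
       -0.0009766 ]), 'tau': array([ 1.26410134e-03, -4.32006276e+01, -2.44695675e+01,  7.19246780e-02,
        5.27190662e-02, -9.01962426e-05]), 'tool_pos': array([183.67282023, 491.43722515, 226.12662722]), 'tcp_rot': array([-1.68774439,  1.56943746, -2.04552667]), 'contact_force': array([ 1.22310574,  0.33441454, -0.22041291]), 'moment': array([0.02485462, 0.04186901, 0.00533852]), 'grip_width': 91.84366110704799}
```

View pics/scene1.png

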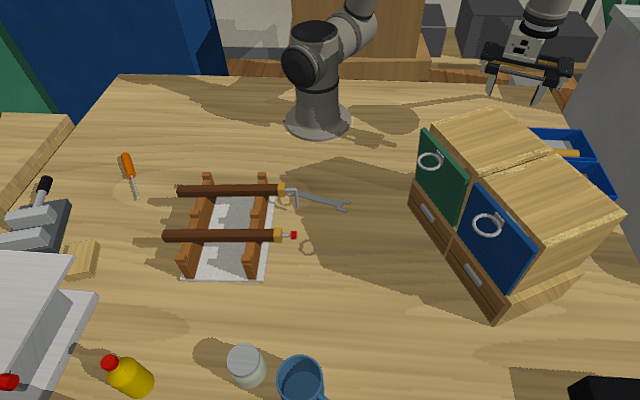

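View pics/top1.png

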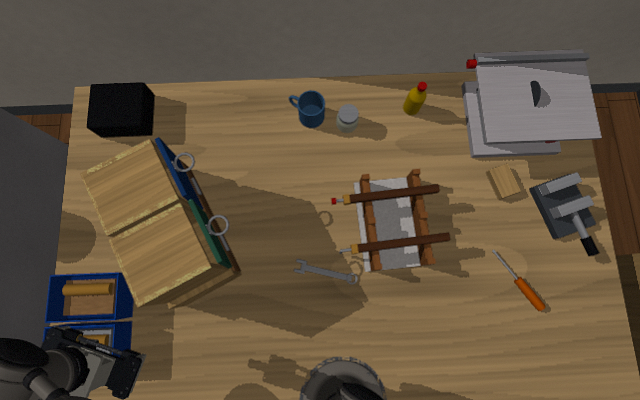

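The scene view shows the hook pole (180–285, 190), its hook at (293,197), and the red-knob pole at row 236. It also shows the green ring at (429,161) and the blue ring at (487,224). In the top view the hook pole runs (345,250)–(448,238), with the green ring at (217,226) and the blue ring at (184,161).

```bash
python3 - <<'E'
from h import *
c=cap('top');s=cap('scene')
def big(m):
    n,l,st,ce=cv2.connectedComponentsWithStats(m.astype(np.uint8)); i=1+np.argmax(st[1:,4]); return l==i
P=pts(c);Q=pts(s)
# pole by height from top
for n,cc,PP,roi in(('top',c,P,(330,460,225,262)),('topknob',c,P,(320,445,178,212)),('scene',s,Q,(165,310,176,205))):
    m=np.zeros((400,640),bool);m[roi[2]:roi[3],roi[0]:roi[1]]=1
    hsv=cv2.cvtColor(cc['color'],cv2.COLOR_RGB2HSV)
    z=PP[:,:,2]; m&=(z>94)&(z<112)
    print(n,'z pct',np.percentile(z[m],[5,50,95]))
    v,u=np.nonzero(m); W=onz(cc,np.c_[u,v],104)[:,:2]
    rect=cv2.minAreaRect(W.astype(np.float32)); print(rect,'n',len(W)); 
    e=W.mean(0);_,_,vt=np.linalg.svd(W-e);d=vt[0]*np.sign(vt[0][1]);t=(W-e)@d
    print('dir',d,np.degrees(np.arctan2(d[1],d[0])),'ends',e+d*t.min(),e+d*t.max(),t.max()-t.min())
# flaps
for n,lo,hi in(('green',(65,80,30),(90,255,200)),('blue',(100,120,30),(125,255,220))):
    hsv=cv2.cvtColor(s['color'],cv2.COLOR_RGB2HSV)
    m=cv2.inRange(hsv,lo,hi)>0; m[:,:400]=0; m[:100]=0;m[:,:]&=(Q[:,:,2]>100)&(Q[:,:,2]<285); m=big(m)
    m=cv2.erode(m.astype(np.uint8),np.ones((3,3)))>0
    W=Q[m]; 
    for _ in range(4):
        e=np.median(W,0);e=W.mean(0);nn=np.linalg.svd(W-e)[2][2];r=(W-e)@nn; W=W[abs(r)<max(2.5*r.std(),1)]
    nn*=-np.sign(nn[1])
    print(n,len(W),e,'normal',nn,'tilt',nn[2],'yaw',np.degrees(np.arctan2(nn[1],nn[0])),'zrange',np.percentile(W[:,2],[0.5,99.5]))
# rings
g=cv2.resize(np.hstack([c['color'][130:260,150:270],s['color'][125:255,400:520]]),None,fx=3,fy=3,interpolation=2)
cv2.imwrite('pics/rings.png',g[:,:,::-1])
E
```

```text
top z pct [ 97.35828564 103.75123337 106.74377132]
((380.5271301269531, -152.40213012695312), (68.89466857910156, 287.27105712890625), 4.710490703582764) n 905
dir [-0.07620676  0.99709204] 94.37056286926564 ends [ 413.49946609 -293.79031711] [391.60941969  -7.38013906] 287.2454772889471
topknob z pct [ 97.56350368 103.63176706 106.94810407]
((554.6051025390625, -133.63095092773438), (64.87692260742188, 291.17974853515625), 5.051511287689209) n 879
dir [-0.07964255  0.99682349] 94.5680200392048 ends [ 546.44761059 -280.44281895] [523.26424424   9.72522405] 291.09270285250113
scene z pct [ 95.18067897 101.96074159 104.13962771]
((412.03973388671875, -151.16897583007812), (30.695308685302734, 283.3886413574219), 5.493760585784912) n 956
dir [-0.08914611  0.99601856] 95.11448510025453 ends [ 424.1638527  -292.40054821] [398.89309858 -10.05349689] 283.4756927903487
green 1694 [452.64383841 304.21838834 201.28370053] normal [ 0.44767682 -0.88985394 -0.08800814] tilt -0.08800814078867965 yaw -63.293478138337164 zrange [128.94101697 269.01093519]
blue 3012 [597.47812903 380.86757599 200.063837  ] normal [ 0.44546613 -0.89368079 -0.05380131] tilt -0.05380130934038401 yaw -63.505477794465804 zrange [125.15909886 269.75900856]
```

View pics/rings.png

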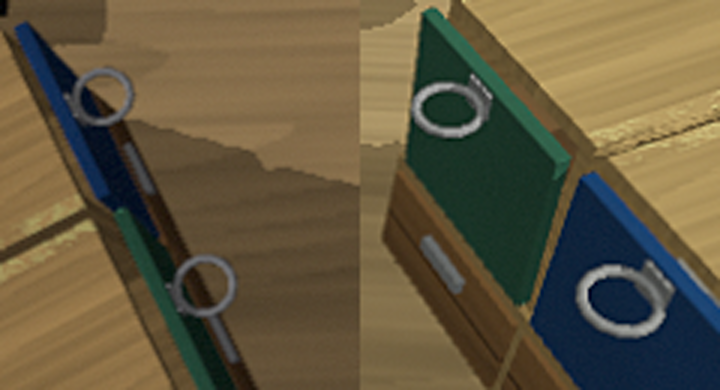

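The crops give the green ring centre at top (218,225.7) and scene (430,161.3), and the blue at top (184,162).

```bash
cat >> h.py <<'E'
def tri(a,ua,b,ub):
    oa,da=rays(a,[ua]);ob,db=rays(b,[ub]);da,db=da[0],db[0]
    k=np.linalg.lstsq(np.c_[da,-db],ob-oa,rcond=None)[0]
    p,q=oa+k[0]*da,ob+k[1]*db; return (p+q)/2,np.linalg.norm(p-q)
def tool():
    o=bot.get_obs(); return o,o['tool_pos'],R.from_euler('xyz',o['tcp_rot']).as_matrix()
def need(p,poleyaw):
    """shift (m, tool axes) to world p and turn about tool x (deg) so that tool z is along +-pole yaw"""
    o,t,T=tool(); s=T.T@(np.array(p)-t)/1000
    z=T[:,2]; cur=np.degrees(np.arctan2(z[1],z[0])); d=(poleyaw-cur+90)%180-90
    return s.round(4), -d, cur, o['time'],o['contact_force'].round(1),o['grip_width']
E
python3 - <<'E'
from h import *
c=cap('top');s=cap('scene')
print('green',tri(c,(218,225.7),s,(430,161.3)),'blue',tri(c,(184.2,162),s,(487.5,224.5)))
P=pts(c)
hsv=cv2.cvtColor(c['color'],cv2.COLOR_RGB2HSV)
W=P[225:262,330:460].reshape(-1,3)
m=np.zeros((400,640),bool);m[225:262,330:460]=1;m&=(P[:,:,2]>98)&(P[:,:,2]<112)
v,u=np.nonzero(m);W=onz(c,np.c_[u,v],104)
tail=W[W[:,1]<-270]
mid=W[(W[:,1]>-210)&(W[:,1]<-120)]; end=W[(W[:,1]>-90)&(W[:,1]<-10)]
for n,w in(('tail',tail),('mid',mid)): print(n,w.mean(0),w[:,0].min(),w[:,0].max(),len(w))
# robust line: per-y-bin median x
ys=np.arange(-285,-40,8.);xs=[np.median(W[abs(W[:,1]-y)<6][:,0]) for y in ys]
print(np.round(xs))
k=np.polyfit(ys,xs,1);r=xs-np.polyval(k,ys);ok=abs(r)<4;k=np.polyfit(ys[ok],np.array(xs)[ok],1);print('line',k,'yaw',90+np.degrees(np.arctan(-k[0])))
yaw=np.pi/2-np.arctan(k[0]);d=np.array([np.cos(yaw),np.sin(yaw)])
y0=-292.5;o=np.array([np.polyval(k,y0),y0])+130*d;print('origin',o,'hook',o+155*d)
print(need([*o,73],np.degrees(yaw)))
b=c['color'][220:280,320:460];q=s['color'][170:230,165:305]
cv2.imwrite('pics/pole.png',cv2.resize(np.vstack([b,q]),None,fx=4,fy=4,interpolation=2)[:,:,::-1])
E
```

```text
green (array([445.43692822, 271.34339564, 250.11606607]), np.float64(1.6736523433273423)) blue (array([596.66152697, 351.01803175, 254.26547247]), np.float64(2.3522723340039406))
tail [ 414.71569346 -281.64877624  104.        ] 403.83694122520626 425.07584298847246 77
mid [ 404.85913756 -165.1831742   104.        ] 391.59510682590513 418.00503200616885 293
[414. 414. 412. 412. 410. 411. 411. 410. 409. 409. 409. 407. 408. 408.
 406. 406. 404. 404. 403. 402. 400. 400. 399. 398. 397. 396. 397. 396.
 396. 395. 396.]
line [-8.42533571e-02  3.90692641e+02] yaw 94.8159876275113
origin [ 404.42248093 -162.95896874] hook [391.40931671  -8.50620069]
(array([ 0.1537, -0.5358,  0.4359]), np.float64(64.68451454416896), np.float64(-20.49949782831976), 0.3, array([-0.2, -0.2,  1.1]), 91.85984191466652)
```

View pics/pole.png

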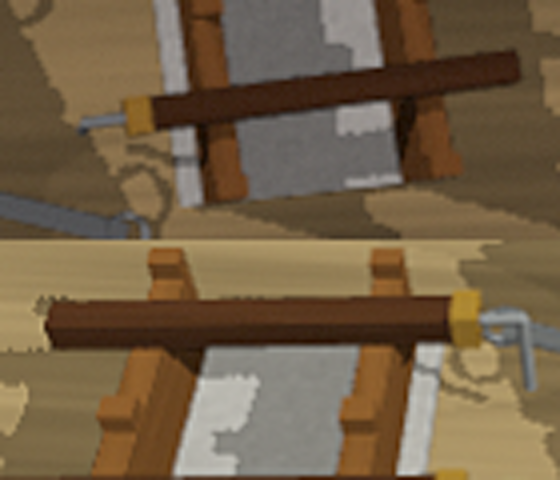

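>>> step_arm(targets=[[[-0.04, 0, 0, 0], [-0.08, 0, 0, 0], [-0.12, 0, 0, 0], [-0.16, 0, 0, 0], [-0.17, -0.02, 0.033, 0]]], jaw=0)

```text
time: 0.72
tool_pos: [206.0, 465.4, 402.8]
tcp_rot: [1.576, 1.56, 1.224]
contact_force: [0.5, -1.0, -1.1]
grip_width: 92.0
```

>>> step_arm(targets=[[[0, -0.02, 0.034, 0], [0, -0.04, 0.068, 0], [0, -0.06, 0.102, 0], [0, -0.08, 0.136, 0], [0, -0.1, 0.17, 0]]])

```text
time: 1.13
tool_pos: [331.7, 311.3, 401.8]
tcp_rot: [1.55, 1.559, 1.199]
contact_force: [1.1, 0.8, 0.3]
grip_width: 92.2
```

>>> step_arm(targets=[[[0, -0.02, 0.034, 7], [0, -0.04, 0.068, 14], [0, -0.06, 0.102, 21], [0, -0.08, 0.118, 28], [0, -0.1, 0.118, 35]]])

```text
time: 1.55
tool_pos: [410.2, 174.3, 399.6]
tcp_rot: [2.239, 1.561, 1.267]
contact_force: [-0.6, -1.0, -0.3]
grip_width: 91.7
```

```bash
python3 - <<'E'
from h import *
print(need([404.4,-163,73],94.8)); o,t,T=tool();print(t,T.round(3))
E
```

```text
(array([ 0.3232, -0.1976,  0.2773]), np.float64(29.521239751720714), np.float64(-55.67876024827928), 1.55, array([-0.6, -1. , -0.3]), 91.65732902609624)
[410.24840306 174.29780554 399.55392216] [[ 0.003  0.826  0.564]
 [ 0.01   0.564 -0.826]
 [-1.     0.008 -0.006]]
```

>>> step_arm(targets=[[[0, -0.023, 0.032, 0], [0.01, -0.046, 0.064, 0], [0.03, -0.068, 0.096, 0], [0.05, -0.088, 0.124, 0], [0.075, -0.108, 0.152, 0]]])

```text
time: 1.97
tool_pos: [406.9, -12.5, 323.3]
tcp_rot: [1.986, 1.56, 1.014]
contact_force: [1.0, -0.2, 0.4]
grip_width: 91.9
```

>>> step_arm(targets=[[[0.02, -0.02, 0.03, 7], [0.04, -0.04, 0.06, 14], [0.06, -0.06, 0.09, 21], [0.08, -0.08, 0.11, 28], [0.1, -0.09, 0.125, 29.5]]])

```text
time: 2.38
tool_pos: [402.7, -168.2, 220.9]
tcp_rot: [2.491, 1.561, 0.995]
contact_force: [0.4, 0.3, 0.0]
grip_width: 91.7
```

```bash
python3 - <<'E'
from h import *
print(need([404.4,-163,73],94.8)); o,t,T=tool();print(t)
E
```

```text
(array([ 0.1479,  0.0012, -0.0039]), np.float64(-0.4812285551010973), np.float64(-85.6812285551011), 2.3833, array([0.4, 0.3, 0. ]), 91.74366631376688)
[ 402.66058915 -168.20444773  220.85917051]
```

>>> step_arm(targets=[[[0.035, 0.001, -0.004, -0.5], [0.07, 0.001, -0.004, -0.5], [0.105, 0.001, -0.004, -0.5], [0.13, 0.001, -0.004, -0.5], [0.147, 0.001, -0.004, -0.5]]])

```text
time: 2.8
tool_pos: [402.9, -162.2, 71.5]
tcp_rot: [2.816, 1.56, 1.329]
contact_force: [0.6, -0.5, 0.8]
grip_width: 91.8
```

>>> step_arm(targets=[[[0, 0, 0, 0], [0, 0, 0, 0], [0, 0, 0, 0], [0, 0, 0, 0], [0, 0, 0, 0]]])

```text
time: 3.22
tool_pos: [403.7, -162.7, 72.7]
tcp_rot: [2.549, 1.561, 1.062]
contact_force: [0.5, 0.1, 0.8]
grip_width: 91.8
```

```bash
python3 - <<'E'
from h import *
print(need([404.4,-163,73],94.8)); o,t,T=tool();print(t)
s=cap('scene');cv2.imwrite('pics/pre.png',cv2.resize(s['color'][100:300,140:360],None,fx=2.5,fy=2.5)[:,:,::-1])
E
```

```text
(array([-0.0003,  0.0007,  0.0003]), np.float64(0.005828904767668064), np.float64(-85.19417109523236), 3.2167, array([0.5, 0.1, 0.8]), 91.83593531452637)
[ 403.66582593 -162.72436097   72.73079311]
```

View pics/pre.png

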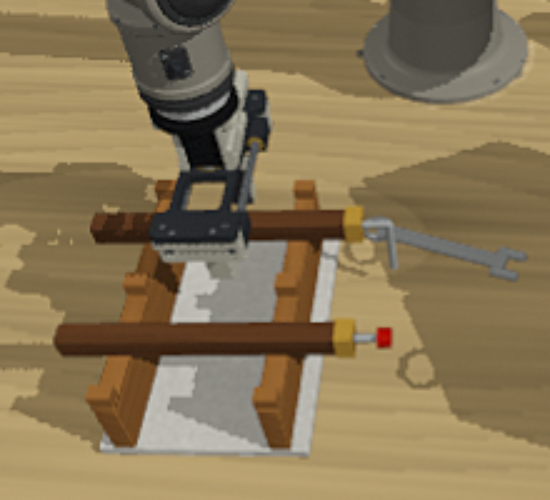

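The picture shows the fingers straddling the hook pole between the bearers, around (210,235) in the crop. I'll close and lift.

>>> step_arm(targets=[[[0, 0, 0, 0], [0, 0, 0, 0], [0, 0, 0, 0], [0, 0, 0, 0], [0, 0, 0, 0]]], jaw=1)

```text
time: 3.68
tool_pos: [403.5, -162.6, 72.6]
tcp_rot: [2.578, 1.561, 1.091]
contact_force: [0.4, -0.0, -0.1]
grip_width: 62.9
```

>>> step_arm(targets=[[[0, 0, 0, 0], [0, 0, 0, 0], [0, 0, 0, 0], [0, 0, 0, 0], [0, 0, 0, 0]]])

```text
time: 4.1
tool_pos: [403.6, -162.6, 72.6]
tcp_rot: [2.58, 1.561, 1.093]
contact_force: [-0.3, 0.3, -0.7]
grip_width: 29.6
```

>>> step_arm(targets=[[[-0.015, 0, 0, 0], [-0.03, 0, 0, 0], [-0.06, 0, 0, 0], [-0.09, 0, 0, 0], [-0.12, 0, 0, 0]]])

```text
time: 4.52
tool_pos: [402.4, -163.4, 193.5]
tcp_rot: [2.734, 1.561, 1.247]
contact_force: [0.8, -0.6, -2.9]
grip_width: 21.4
```

```bash
python3 - <<'E'
from h import *
o,t,T=tool();print(t,o['contact_force'])
# target: hook in line with ring, pole yaw 116.6
g=np.array([445.4,271.3]);d=np.array([np.cos(np.radians(116.6)),np.sin(np.radians(116.6))])
p=g-155*d;print(p,need([*p,330],116.6))
c=cap('top','lift_top');s=cap('scene','lift_scene')
im=np.hstack([c['color'][200:300,300:460],s['color'][130:230,170:330]])
cv2.imwrite('pics/lift.png',cv2.resize(im,None,fx=2.5,fy=2.5,interpolation=2)[:,:,::-1])
E
```

```text
[ 402.40939058 -163.36399454  193.50632429] [ 0.77458253 -0.62305219 -2.88648379]
[514.80265862 132.70609329] (array([-0.1333,  0.1373, -0.2869]), np.float64(-21.794393016252968), np.float64(-85.19439301625299), 4.5167, array([ 0.8, -0.6, -2.9]), 21.35424166570547)
```

View pics/lift.png

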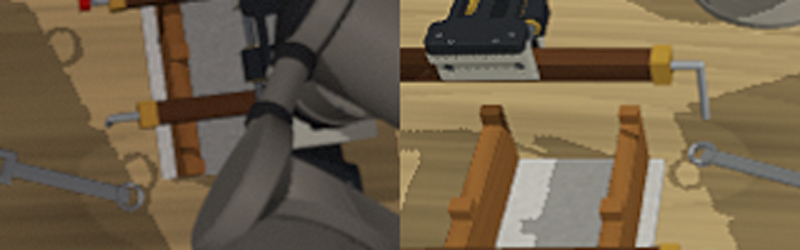

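The pole is lifted. The hook bend is at scene (291,156), top (343,249); the tip is at scene (293,177).

```bash
python3 - <<'E'
from h import *
c=cap('top');s=cap('scene')
b,e=tri(c,(343.2,249.2),s,(291.2,156.5));print('bend',b,e)
o,t,T=tool();z=-T[:,2] if T[1,2]<0 else T[:,2]; print('expected axis pt',t-19*T[:,0]+155*z, 'along',(b-t)@z)
# tip: on vertical plane thru bend
o0,d=rays(s,[(292.8,177.2)]);d=d[0];n=np.array([d[0],d[1],0]);k=((b-o0)@n)/(d@n);print('tip',o0+k*d)
# stick height: depth of pole top in scene
P=pts(s);m=P[150:165,182:275];hs=cv2.cvtColor(s['color'],cv2.COLOR_RGB2HSV)[150:165,182:275]
for lo,hi in((-40,-20),(-60,-40),(-230,-210),(-260,-240)):
    A=P[140:170,160:290].reshape(-1,3);q=A[(A[:,1]>lo)&(A[:,1]<hi)&(A[:,2]>170)&(A[:,2]<240)];
    if len(q): print(lo,hi,np.percentile(q[:,2],[5,50,95]).round(1),len(q))
E
```

```text
bend [386.75952952 -11.71148269 191.49064848] 3.1968527581141335
expected axis pt [389.84439211  -9.38279554 212.88271927] along 152.7695081070612
tip [387.57875884 -15.21184239 126.84471039]
-40 -20 [189.9 197.2 205.7] 44
-60 -40 [185.3 204.2 210.1] 153
-230 -210 [185.  186.4 187.7] 9
-260 -240 [186.8 203.3 210.9] 99
```

The fingers were still closing when I lifted, so the pole sits about 19 mm too low between the tips. I'll set it back down on the bearers and regrip.

>>> step_arm(targets=[[[0.03, 0, 0, 0], [0.06, 0, 0, 0], [0.085, 0, 0, 0], [0.095, 0, 0, 0], [0.097, 0, 0, 0]]])

```text
time: 5.13
tool_pos: [400.9, -161.3, 92.1]
tcp_rot: [-3.092, 1.558, 1.704]
contact_force: [-0.7, -0.7, -2.5]
grip_width: 21.9
```

```bash
python3 - <<'E'
from h import *
print(need([403.6,-162.7,73],94.8)); o,t,T=tool();print(t)
E
```

```text
(array([0.0191, 0.0026, 0.0019]), np.float64(0.0003275375066777997), np.float64(-85.19967246249335), 5.1333, array([-0.7, -0.7, -2.5]), 21.905271282541268)
[ 400.90380569 -161.28355917   92.07470586]
```

>>> step_arm(targets=[[[0, 0.002, 0.001, 0], [0.001, 0.002, 0.001, 0], [0.002, 0.002, 0.001, 0], [0.003, 0.002, 0.001, 0], [0.003, 0.002, 0.001, 0]]])

```text
time: 5.55
tool_pos: [403.2, -162.2, 89.4]
tcp_rot: [3.131, 1.558, 1.644]
contact_force: [0.5, 0.3, -2.1]
grip_width: 21.8
```

```bash
python3 - <<'E'
from h import *
print(need([403.6,-162.7,73],94.8)); o,t,T=tool();print(t)
s=cap('scene');P=pts(s);A=P[150:210,160:300].reshape(-1,3)
for lo,hi in((-60,-40),(-260,-240)):
    q=A[(A[:,1]>lo)&(A[:,1]<hi)&(A[:,2]>70)&(A[:,2]<140)];h=np.histogram(q[:,2],np.arange(80,130,4));print(h[0])
E
```

```text
(array([0.0164, 0.0004, 0.0007]), np.float64(0.005385081007432291), np.float64(-85.19461491899256), 5.55, array([ 0.5,  0.3, -2.1]), 21.839518171775214)
[ 403.19335925 -162.19489459   89.4356162 ]
[ 9 10  9  7 10 30 44  0  0  0  0  0]
[ 5 14 19 22  9 32 17  0  0  0  0  0]
```

>>> step_arm(targets=[[[0.001, 0, 0, 0], [0.002, 0, 0, 0], [0.003, 0, 0, 0], [0.004, 0, 0, 0], [0.004, 0, 0, 0]]])

```text
time: 6.02
tool_pos: [403.5, -162.4, 88.0]
tcp_rot: [2.974, 1.56, 1.487]
contact_force: [-6.6, 2.4, 27.9]
grip_width: 21.9
```

>>> step_arm(targets=[[[-0.001, 0, 0, 0], [-0.001, 0, 0, 0], [-0.001, 0, 0, 0], [-0.001, 0, 0, 0], [-0.001, 0, 0, 0]]], jaw=0.4)

```text
time: 6.43
tool_pos: [403.4, -162.3, 88.7]
tcp_rot: [3.016, 1.56, 1.529]
contact_force: [0.7, -0.4, 0.2]
grip_width: 50.6
```

>>> step_arm(targets=[[[0.004, 0, 0, 0], [0.008, 0, 0, 0], [0.012, 0, 0, 0], [0.016, 0, 0, 0], [0.016, 0, 0, 0]]])

```text
time: 6.85
tool_pos: [402.9, -161.8, 71.7]
tcp_rot: [-3.13, 1.558, 1.666]
contact_force: [0.9, 0.2, 0.6]
grip_width: 55.3
```

>>> step_arm(targets=[[[0, 0, 0, 0], [0, 0, 0, 0], [0, 0, 0, 0], [0, 0, 0, 0], [0, 0, 0, 0]]], jaw=1)

```text
time: 7.27
tool_pos: [403.0, -161.9, 71.8]
tcp_rot: [3.124, 1.559, 1.637]
contact_force: [0.8, 0.6, -0.0]
grip_width: 26.0
```

>>> step_arm(targets=[[[0, 0, 0, 0], [0, 0, 0, 0], [0, 0, 0, 0], [0, 0, 0, 0], [0, 0, 0, 0]]])

```text
time: 7.68
tool_pos: [403.1, -161.9, 71.9]
tcp_rot: [3.114, 1.559, 1.627]
contact_force: [0.7, 0.0, 0.8]
grip_width: 21.6
```

```bash
python3 - <<'E'
from h import *
print(need([403.6,-162.7,73],94.8)); o,t,T=tool();print(t)
E
```

```text
(array([-0.0011,  0.0005,  0.0008]), np.float64(0.010456422321112768), np.float64(-85.1895435776789), 7.6833, array([0.7, 0. , 0.8]), 21.605720851071265)
[ 403.05237501 -161.88293204   71.90291022]
```

>>> step_arm(targets=[[[-0.03, 0, 0, 0], [-0.07, 0, 0, 0], [-0.11, 0, 0, 0], [-0.15, 0, 0, 0], [-0.18, 0, 0, 0]]])

```text
time: 8.1
tool_pos: [403.3, -164.2, 255.0]
tcp_rot: [2.904, 1.56, 1.417]
contact_force: [-0.2, -0.7, -1.8]
grip_width: 21.5
```

```bash
python3 - <<'E'
from h import *
c=cap('top');s=cap('scene')
o,t,T=tool();z=-T[:,2] if T[1,2]<0 else T[:,2]; B=t-19*T[:,0]+155*z;print(t,'exp bend',B, proj(c,B),proj(s,B),'exp tip',proj(s,B-[0,0,66]))
P=pts(s)
for lo,hi in((-60,-40),(-260,-240)):
    A=P.reshape(-1,3);q=A[(A[:,1]>lo)&(A[:,1]<hi)&(A[:,2]>t[2]-20)&(A[:,2]<t[2]+45)&(A[:,0]>370)&(A[:,0]<440)];print(np.histogram(q[:,2]-t[2],np.arange(-4,48,4))[0])
p=np.array([514.8,132.7,335]);print(need(p,116.6))
u,v=proj(c,B)[0].astype(int);a,b=proj(s,B)[0].astype(int);print(u,v,a,b)
im=np.hstack([c['color'][v-40:v+40,u-40:u+60],s['color'][b-30:b+50,a-60:a+40]])
cv2.imwrite('pics/lift2.png',cv2.resize(im,None,fx=4,fy=4,interpolation=2)[:,:,::-1])
E
```

```text
[ 405.19374602 -165.31193603  256.64055583] exp bend [392.02249644 -10.9879318  276.55587408] [[345.97661422 243.23599931]] [[288.26332178 127.15059672]] exp tip [[291.13924597 151.62248452]]
[ 0  0  1 13 15 17 18 17 19 77  1  0]
[ 0  0  0  2 10 15 15 17  7 32  3  0]
(array([-0.0755,  0.1349, -0.2882]), np.float64(-21.78028499869845), np.float64(-85.18028499869844), 8.2, array([-0.3,  0.1, -2.1]), 21.544144818602923)
345 243 288 127
```

View pics/lift2.png

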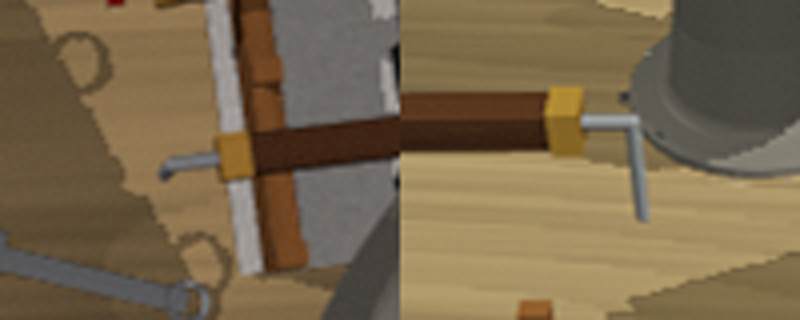

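The hook bend shows within about 2 mm of expected (top (346.5,243.5), scene (287,127)), and the pole is level and fully gripped. I'll carry it to above the green eye.

>>> step_arm(targets=[[[-0.035, 0, 0, 0], [-0.07, 0.01, -0.01, 0], [-0.08, 0.03, -0.045, -7], [-0.08, 0.045, -0.08, -14], [-0.08, 0.06, -0.11, -21.8]]])

```text
time: 8.62
tool_pos: [455.3, -49.6, 337.5]
tcp_rot: [1.841, 1.56, 0.729]
contact_force: [0.9, 0.1, -1.2]
grip_width: 21.7
```

```bash
python3 - <<'E'
from h import *
p=np.array([514.1,134,335]);print(need(p,116.6));print(tool()[1])
E
```

```text
(array([ 0.0042,  0.1339, -0.1386]), np.float64(-0.3311259341857067), np.float64(-63.73112593418568), 8.6167, array([ 0.9,  0.1, -1.2]), 21.67054982163989)
[455.34110404 -49.57293086 337.45657864]
```

>>> step_arm(targets=[[[0, 0.027, -0.028, -0.3], [0, 0.054, -0.056, -0.3], [0, 0.081, -0.084, -0.3], [0, 0.108, -0.112, -0.3], [0.002, 0.13, -0.135, -0.3]]])

```text
time: 9.03
tool_pos: [512.2, 131.7, 335.7]
tcp_rot: [1.997, 1.562, 0.891]
contact_force: [-0.2, -0.6, -0.8]
grip_width: 21.9
```

>>> step_arm(targets=[[[0, 0, 0, 0], [0, 0, 0, 0], [0, 0, 0, 0], [0, 0, 0, 0], [0, 0, 0, 0]]])

```text
time: 9.45
tool_pos: [512.1, 130.5, 335.6]
tcp_rot: [1.989, 1.562, 0.881]
contact_force: [-0.7, -0.1, -2.1]
grip_width: 22.2
```

```bash
python3 - <<'E'
from h import *
p=np.array([514.1,134,335]);print(need(p,116.6));print(tool()[1])
c=cap('top');s=cap('scene')
o,t,T=tool();z=-T[:,2]; B=t-19*T[:,0]+153.5*z;print('bend',B,proj(c,B),proj(s,B),proj(s,B-[0,0,66]))
a=c['color'][175:275,170:300];b=s['color'][80:180,370:500]
cv2.imwrite('pics/over.png',cv2.resize(np.hstack([a,b]),None,fx=3,fy=3,interpolation=2)[:,:,::-1])
E
```

```text
(array([ 0.0007,  0.0034, -0.0023]), np.float64(-0.07549683930278661), np.float64(-63.47549683930279), 9.45, array([-0.7, -0.1, -2.1]), 22.229308876017832)
[512.06100701 130.45655527 335.64227405]
bend [443.49473607 267.82579198 355.46132072] [[205.37752565 218.79891672]] [[438.93187492 115.95227502]] [[431.56113953 145.09185321]]
```

View pics/over.png

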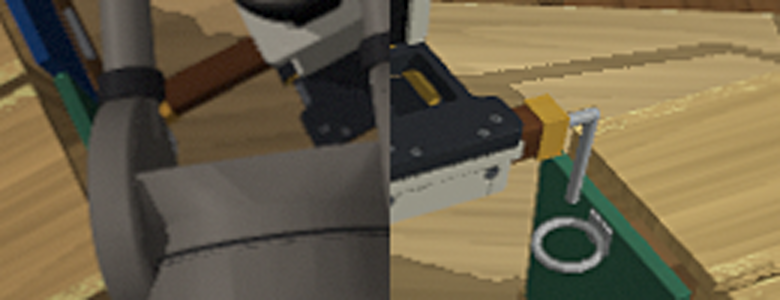

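The scene view shows the hook tip at (430.7,146), directly above the ring centre at (430.3,161.3). The top view is hidden by the arm. I'll lower it, checking force.

>>> step_arm(targets=[[[0, 0.003, -0.002, 0], [0.01, 0.003, -0.002, 0], [0.02, 0.003, -0.002, 0], [0.032, 0.003, -0.002, 0], [0.044, 0.003, -0.002, 0]]])

```text
time: 9.97
tool_pos: [514.4, 133.8, 291.8]
tcp_rot: [1.895, 1.561, 0.787]
contact_force: [-0.0, 1.0, -1.7]
grip_width: 21.8
```

```bash
python3 - <<'E'
from h import *
p=np.array([514.1,134,266]);print(need(p,116.6));print(tool()[1])
s=cap('scene');b=s['color'][90:210,370:500]
cv2.imwrite('pics/in.png',cv2.resize(b,None,fx=4,fy=4,interpolation=2)[:,:,::-1])
E
```

```text
(array([ 0.0258, -0.0005, -0.0002]), np.float64(-0.11222646319350815), np.float64(-63.51222646319351), 9.9667, array([-0. ,  1. , -1.7]), 21.75289097517906)
[514.43627701 133.81267923 291.80511441]
```

View pics/in.png

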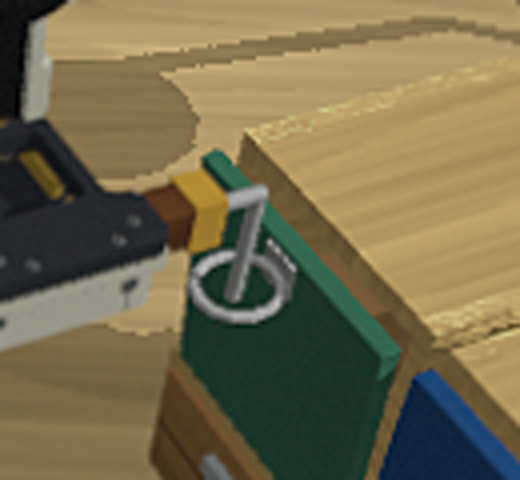

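The hook tip, at crop (235,298), is inside the ring centred at (240,286), with no contact force. I'll go deeper, then pull.

>>> step_arm(targets=[[[0.005, 0, 0, 0], [0.01, 0, 0, 0], [0.015, 0, 0, 0], [0.02, 0, 0, 0], [0.024, 0, 0, 0]]])

```text
time: 10.43
tool_pos: [513.5, 133.8, 264.9]
tcp_rot: [2.272, 1.563, 1.163]
contact_force: [0.8, 0.2, -2.1]
grip_width: 21.7
```

>>> step_arm(targets=[[[0, 0, 0.006, 0], [0, 0, 0.012, 0], [0, 0, 0.018, 0], [0.001, 0, 0.025, 0], [0.003, 0, 0.033, 0]]])

```text
time: 10.85
tool_pos: [528.4, 104.0, 261.6]
tcp_rot: [2.35, 1.563, 1.242]
contact_force: [-1.6, 3.3, -4.4]
grip_width: 21.9
```

```bash
python3 - <<'E'
from h import *
p=np.array([514.1,134,266]);print(need(p,116.6));print(tool()[1])
s=cap('scene');Q=pts(s)
hsv=cv2.cvtColor(s['color'],cv2.COLOR_RGB2HSV)
m=(cv2.inRange(hsv,(65,80,30),(90,255,200))>0)&(Q[:,:,2]>100)&(Q[:,:,2]<285);m[:100]=0;m[:,:400]=0
W=Q[m]
for _ in range(4):
    e=W.mean(0);n=np.linalg.svd(W-e)[2][2];r=(W-e)@n;W=W[abs(r)<max(2*r.std(),1)]
n*=-np.sign(n[1]);print(len(W),e,n,'theta',-np.arcsin(n[2]))
E
```

```text
(array([-0.0042,  0.0006, -0.0332]), np.float64(-0.1055580069043458), np.float64(-63.50555800690436), 10.85, array([-1.6,  3.3, -4.4]), 21.945483345211823)
[528.36644396 104.01918391 261.64349987]
1492 [458.92742707 290.35583808 205.78458375] [ 0.44010682 -0.8657095  -0.23843877] theta 0.2407579369735723
```

The flap is at 0.24 rad and following the hook (pull about 4 N). I'll continue along its arc.

>>> step_arm(targets=[[[0.004, 0, 0.008, 0], [0.008, 0, 0.016, 0], [0.013, 0, 0.024, 0], [0.019, 0, 0.033, 0], [0.025, 0, 0.042, 0]]])

```text
time: 11.32
tool_pos: [546.4, 66.6, 234.0]
tcp_rot: [2.915, 1.56, 1.805]
contact_force: [-6.7, 17.1, -10.6]
grip_width: 21.9
```

```bash
cat > fl.py <<'E'
from h import *
print(tool()[1],bot.get_obs()['contact_force'].round(1),bot.get_obs()['time'])
s=cap('scene');Q=pts(s)
hsv=cv2.cvtColor(s['color'],cv2.COLOR_RGB2HSV)
for nm,lo,hi in(('green',(65,80,30),(90,255,200)),('blue',(100,120,30),(125,255,220))):
    m=(cv2.inRange(hsv,lo,hi)>0)&(Q[:,:,2]>100)&(Q[:,:,2]<285)&(Q[:,:,0]>380);m[:100]=0;m[:,:400 if nm=='green' else 440]=0
    W=Q[m]
    for _ in range(4):
        e=W.mean(0);n=np.linalg.svd(W-e)[2][2];r=(W-e)@n;W=W[abs(r)<max(2*r.std(),1)]
    n*=-np.sign(n[1]);print(nm,len(W),e.round(1),n.round(2),'theta',-np.arcsin(n[2]))
E
python3 fl.py
```

```text
[546.3594432   66.56899959 233.97555808] [ -6.7  17.1 -10.6] 11.3167
green 636 [475.1 267.2 194.5] [ 0.34 -0.69 -0.64] theta 0.6975092872413597
blue 3484 [592.4 378.4 199.9] [ 0.45 -0.89 -0.05] theta 0.0532723223555107
```

>>> step_arm(targets=[[[0, 0, -0.006, 0], [-0.005, 0, -0.009, 0], [-0.015, 0, -0.009, 0], [-0.025, 0, -0.009, 0], [-0.035, 0, -0.009, 0]]])

```text
time: 11.78
tool_pos: [543.3, 72.6, 269.8]
tcp_rot: [2.829, 1.562, 1.719]
contact_force: [0.1, -0.6, -1.8]
grip_width: 21.7
```

```bash
python3 fl.py; python3 - <<'E'
from h import *
s=cap('scene');b=s['color'][100:240,370:530]
cv2.imwrite('pics/out.png',cv2.resize(b,None,fx=4,fy=4,interpolation=2)[:,:,::-1])
E
```

```text
[543.28681363  72.61689355 269.79233918] [ 0.1 -0.6 -1.8] 11.7833
green 904 [471.4 266.4 182.7] [ 0.32 -0.64 -0.7 ] theta 0.7776071202719812
blue 3496 [592.6 378.5 199.9] [ 0.45 -0.89 -0.05] theta 0.052575122346212595
```

View pics/out.png

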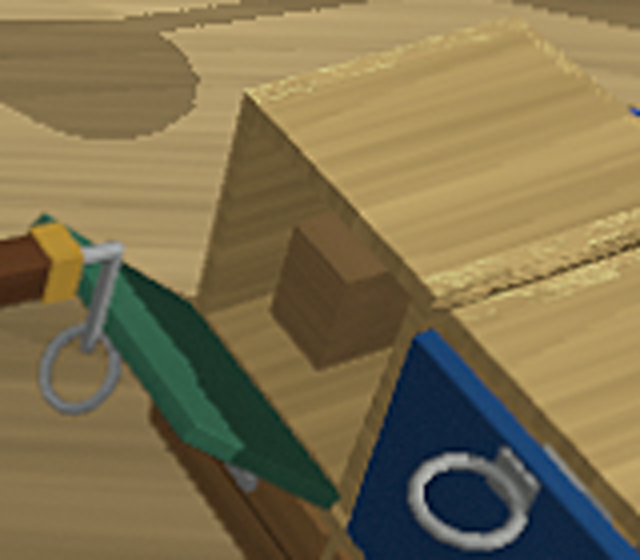

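The flap is at about 0.78 rad and sinking. The hook tip, at crop (90,348), is just at the ring's edge and force free. I'll lift clear.

>>> step_arm(targets=[[[-0.015, 0, 0, 0], [-0.035, 0, 0, 0], [-0.055, 0, 0, 0], [-0.07, 0, 0.01, 0], [-0.07, 0, 0.03, 0]]])

```text
time: 12.3
tool_pos: [558.0, 46.1, 345.2]
tcp_rot: [1.842, 1.558, 0.735]
contact_force: [-0.1, -0.1, -1.8]
grip_width: 21.9
```

>>> step_arm(targets=[[[0, 0, 0.02, 0], [0, 0, 0.03, 0], [0, 0, 0.03, 0], [0, 0, 0.03, 0], [0, 0, 0.03, 0]]])

```text
time: 12.72
tool_pos: [571.0, 20.0, 344.8]
tcp_rot: [1.93, 1.558, 0.823]
contact_force: [0.3, 0.5, -1.3]
grip_width: 21.5
```

```bash
python3 fl.py; python3 - <<'E'
from h import *
print(need([403.1,-161.9,200],94.8))
E
```

```text
[570.95398792  19.99140498 344.80736652] [ 0.3  0.5 -1.3] 12.7167
green 1570 [473.1 265.4 153.2] [ 0.2  -0.39 -0.9 ] theta 1.1169623660998595
blue 3490 [592.7 378.5 200. ] [ 0.45 -0.89 -0.05] theta 0.05256698429890885
(array([ 0.1417, -0.2333,  0.0883]), np.float64(21.79711080505723), np.float64(-63.40288919494279), 12.7667, array([ 0.1,  0.7, -0.9]), 21.862661776092114)
```

>>> step_arm(targets=[[[0, -0.036, 0.014, 0], [0, -0.072, 0.027, 0], [0, -0.108, 0.041, 7], [0, -0.144, 0.055, 14], [0.01, -0.18, 0.069, 21]]])

```text
time: 13.18
tool_pos: [440.1, -122.2, 333.9]
tcp_rot: [2.042, 1.556, 0.564]
contact_force: [1.0, -1.3, -1.6]
grip_width: 21.9
```

```bash
python3 - <<'E'
from h import *
print(need([403.1,-161.9,120],94.8),tool()[1])
E
```

```text
(array([ 0.2131, -0.0433,  0.0374]), np.float64(0.5588805969262012), np.float64(-84.6411194030738), 13.1833, array([ 1. , -1.3, -1.6]), 21.872038510360568) [ 440.14321299 -122.24947793  333.92809392]
```

>>> step_arm(targets=[[[0.01, -0.02, 0.017, 0.5], [0.035, -0.04, 0.034, 0.5], [0.07, -0.043, 0.037, 0.5], [0.11, -0.043, 0.037, 0.5], [0.14, -0.043, 0.037, 0.5]]])

```text
time: 13.6
tool_pos: [401.3, -161.2, 191.2]
tcp_rot: [2.099, 1.556, 0.612]
contact_force: [0.7, 0.4, -3.0]
grip_width: 21.9
```

>>> step_arm(targets=[[[0.02, 0, 0, 0], [0.04, 0, 0, 0], [0.055, 0, 0, 0], [0.065, 0, 0, 0], [0.07, 0, 0, 0]]])

```text
time: 14.02
tool_pos: [401.5, -159.5, 120.1]
tcp_rot: [2.25, 1.557, 0.765]
contact_force: [-0.3, -0.1, -1.0]
grip_width: 22.1
```

```bash
python3 - <<'E'
from h import *
print(need([403.1,-161.9,73],94.8),tool()[1])
s=cap('scene');b=s['color'][110:300,150:420]
cv2.imwrite('pics/back.png',cv2.resize(b,None,fx=2.5,fy=2.5,interpolation=2)[:,:,::-1])
E
python3 fl.py
```

```text
(array([0.0471, 0.0009, 0.0029]), np.float64(0.07512851974644263), np.float64(-85.12487148025355), 14.0167, array([-0.3, -0.1, -1. ]), 22.130137904853395) [ 401.51547797 -159.49787703  120.0870544 ]
[ 401.49114723 -159.59206931  119.95357382] [-0.6 -0.2 -1.7] 14.0667
green 1853 [471.9 267.8 126.7] [ 0. -0. -1.] theta 1.5693797551056317
blue 3499 [592.5 378.4 200. ] [ 0.44 -0.89 -0.05] theta 0.05247097472016166
```

View pics/back.png

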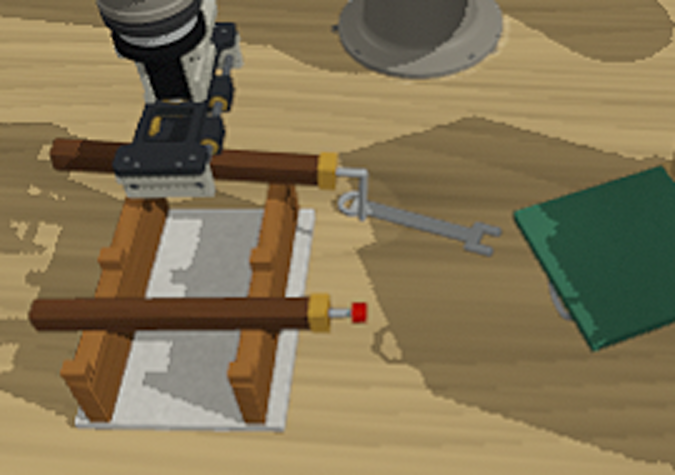

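The green flap is level (1.57 rad) and blue is unchanged. The pole hangs over its bay, pitched slightly hook-down. I'll lower gently.

>>> step_arm(targets=[[[0.008, 0.001, 0.003, 0], [0.017, 0.001, 0.003, 0], [0.025, 0.001, 0.003, 0], [0.031, 0.001, 0.003, 0], [0.035, 0.001, 0.003, 0]]])

```text
time: 14.53
tool_pos: [403.4, -162.4, 85.3]
tcp_rot: [2.215, 1.557, 0.729]
contact_force: [-0.8, 0.2, -1.7]
grip_width: 21.5
```

>>> step_arm(targets=[[[0.001, 0, 0, 0], [0.002, 0, 0, 0], [0.003, 0, 0, 0], [0.004, 0, 0, 0], [0.004, 0, 0, 0]]])

```text
time: 14.95
tool_pos: [403.5, -162.4, 81.3]
tcp_rot: [2.194, 1.557, 0.708]
contact_force: [-0.9, -0.3, -1.1]
grip_width: 22.0
```

```bash
python3 - <<'E'
from h import *
print(need([403.1,-161.9,72],94.8),tool()[1])
s=cap('scene');P=pts(s);A=P.reshape(-1,3)
for lo,hi in((-60,-40),(-90,-60),(-260,-240),(-290,-260)):
    q=A[(A[:,1]>lo)&(A[:,1]<hi)&(A[:,2]>70)&(A[:,2]<140)&(A[:,0]>375)&(A[:,0]<435)];print(lo,np.histogram(q[:,2],np.arange(84,132,4))[0])
E
```

```text
(array([ 0.0093, -0.0005, -0.0005]), np.float64(0.06487041064298182), np.float64(-85.135129589357), 14.95, array([-0.9, -0.3, -1.1]), 22.01838857137368) [ 403.53341044 -162.44301185   81.3435005 ]
-60 [ 6 10  8 31 42  0  0  0  0  0  0]
-90 [16 10 16 19 73 12  0  0  0  0  0]
-260 [ 0  0  0  5  8 10  9 11 31 38  0]
-290 [ 0  0  0  0 11 12 12 19 15 70 24]
```

>>> step_arm(targets=[[[0.001, 0, 0, 0], [0.002, 0, 0, 0], [0.003, 0, 0, 0], [0.003, 0, 0, 0], [0.003, 0, 0, 0]]])

```text
time: 15.42
tool_pos: [403.9, -162.7, 78.7]
tcp_rot: [2.121, 1.556, 0.635]
contact_force: [0.2, -0.9, 3.1]
grip_width: 21.7
```

>>> step_arm(targets=[[[0.001, 0, 0, 0], [0.002, 0, 0, 0], [0.003, 0, 0, 0], [0.003, 0, 0, 0], [0.003, 0, 0, 0]]])

```text
time: 15.83
tool_pos: [404.3, -163.1, 75.9]
tcp_rot: [2.053, 1.556, 0.567]
contact_force: [0.4, -2.7, 4.3]
grip_width: 21.7
```

>>> step_arm(targets=[[[0.001, -0.001, 0.001, 0], [0.002, -0.001, 0.001, 0], [0.003, -0.001, 0.001, 0], [0.003, -0.001, 0.001, 0], [0.003, -0.001, 0.001, 0]]])

```text
time: 16.25
tool_pos: [403.7, -164.2, 72.8]
tcp_rot: [2.034, 1.556, 0.548]
contact_force: [2.1, -0.5, 3.8]
grip_width: 21.6
```

```bash
python3 - <<'E'
from h import *
print(need([403.1,-161.9,72],94.8),tool()[1])
s=cap('scene');P=pts(s);A=P.reshape(-1,3)
for lo,hi in((-60,-40),(-90,-60),(-260,-240),(-290,-260)):
    q=A[(A[:,1]>lo)&(A[:,1]<hi)&(A[:,2]>70)&(A[:,2]<140)&(A[:,0]>375)&(A[:,0]<435)];print(lo,np.histogram(q[:,2],np.arange(84,132,4))[0])
E
```

```text
(array([ 0.0008, -0.0004, -0.0023]), np.float64(0.048937856400698365), np.float64(-85.15106214359928), 16.25, array([ 2.1, -0.5,  3.8]), 21.559981003538212) [ 403.65545696 -164.17599507   72.78289602]
-60 [11  6 11 13 51 11  0  0  0  0  0]
-90 [11 17 16 16 74  5  0  0  0  0  0]
-260 [ 7  9  7 11 35 24  0  0  0  0  0]
-290 [15 18  7 21 44 43  0  0  0  0  0]
```

Level now. I'll settle 1 mm, open partly, then rise.

>>> step_arm(targets=[[[0.001, 0, -0.001, 0], [0.001, 0, -0.002, 0], [0.001, 0, -0.002, 0], [0.001, 0, -0.002, 0], [0.001, 0, -0.002, 0]]])

```text
time: 16.72
tool_pos: [403.8, -163.0, 72.2]
tcp_rot: [1.906, 1.556, 0.421]
contact_force: [0.9, -4.0, 4.6]
grip_width: 21.8
```

>>> step_arm(targets=[[[0, 0, 0, 0], [0, 0, 0, 0], [0, 0, 0, 0], [0, 0, 0, 0], [0, 0, 0, 0]]], jaw=0.2)

```text
time: 17.13
tool_pos: [403.4, -162.6, 71.8]
tcp_rot: [1.975, 1.556, 0.49]
contact_force: [-0.1, 0.3, -0.3]
grip_width: 50.5
```

>>> step_arm(targets=[[[0, 0, 0, 0], [0, 0, 0, 0], [0, 0, 0, 0], [0, 0, 0, 0], [0, 0, 0, 0]]])

```text
time: 17.55
tool_pos: [403.4, -162.6, 71.8]
tcp_rot: [1.974, 1.556, 0.489]
contact_force: [-0.0, 0.2, 0.5]
grip_width: 73.4
```

>>> step_arm(targets=[[[-0.02, 0, 0, 0], [-0.05, 0, 0, 0], [-0.09, 0, 0, 0], [-0.13, 0, 0, 0], [-0.17, 0, 0, 0]]])

```text
time: 17.97
tool_pos: [400.8, -163.4, 243.7]
tcp_rot: [2.003, 1.557, 0.518]
contact_force: [1.2, -0.5, 0.2]
grip_width: 73.4
```

>>> step_arm(targets=[[[-0.02, 0, 0, 0], [-0.05, 0, 0, 0], [-0.08, 0, 0, 0], [-0.08, 0, 0, 0], [-0.08, 0, 0, 0]]])

```text
time: 18.38
tool_pos: [400.2, -164.3, 325.0]
tcp_rot: [1.801, 1.555, 0.316]
contact_force: [-0.7, -0.2, -0.8]
grip_width: 73.4
```

```bash
python3 fl.py; python3 - <<'E'
from h import *
s=cap('scene','final');P=pts(s);A=P.reshape(-1,3)
for lo,hi in((-60,-40),(-90,-60),(-260,-240),(-290,-260)):
    q=A[(A[:,1]>lo)&(A[:,1]<hi)&(A[:,2]>70)&(A[:,2]<140)&(A[:,0]>375)&(A[:,0]<435)];print(lo,np.histogram(q[:,2],np.arange(84,132,4))[0],np.median(q[q[:,2]>100][:,0]))
E
```

```text
[ 400.19790293 -164.28358212  324.99797611] [-0.7 -0.2 -0.8] 18.3833
green 1869 [472.6 267.7 126.7] [-0. -0. -1.] theta 1.5694388590602375
blue 3493 [592.6 378.4 200. ] [ 0.45 -0.89 -0.05] theta 0.05305291632441664
-60 [ 9  6 10 10 49 18  0  0  0  0  0] 395.5199727122448
-90 [16 12 15 19 69  8  0  0  0  0  0] 399.50532209859034
-260 [10 10 10 14 45  4  0  0  0  0  0] 414.7409949250581
-290 [15 11 15 21 64 11  0  0  0  0  0] 416.6247030904983
```

View pics/final.png

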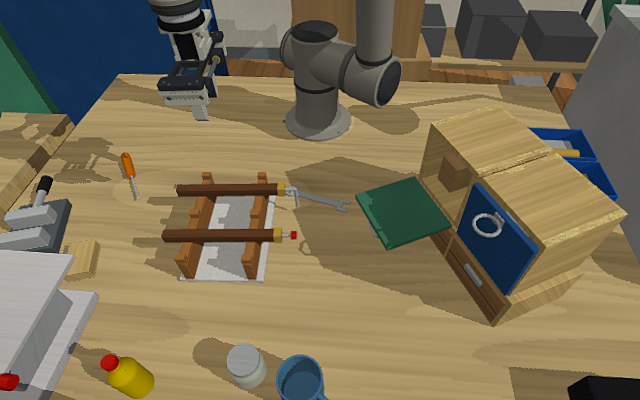

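The final picture shows the pole back in its bay at (180–285,189), level and hook down. The green flap is level at (403,212), the blue flap is shut, and the gripper is clear.

```bash
python3 -c "
from plant import bot
print(bot.close_job())"
```

```text
the job is handed in; nothing more can be done
None
```

The green flap is fully down, the hook pole is back in its place on the rack, and the job is handed in at about 18.4 s of the 48 s.

I took the hook pole, lowered its hook into the green eye and pulled the flap to about 0.7 rad. I then lifted the hook straight out, and the flap sank the rest of the way by itself. So the unhooking came before the flap reached its stop, not after.

**Last checks:**
- **Green flap:** 1.57 rad, level.
- **Blue flap:** 0.053 rad, unchanged from the start.
- **Pole:** level on both bearers within the depth camera's few-mm resolution, hook down. The gripper let go within about 1 mm of where it picked the pole up.
- **Gripper:** open and clear, with no contact force.

**What did not go cleanly:**
- **First grasp:** I lifted before the jaws had closed and gripped the pole too low. I set it down, with a 29 N reading at the wrist on contact, and gripped it again.
- **Pull:** the wrist force reached about 21 N at the end and tipped the pole about 5° in the grip. It levelled out when I lowered it onto the rack.

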